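# Index the piston turntable round to its pointer

### The job

On the bench stand two alike turntables with five-spoked star wheels. Push the wheel of the one that carries a piston round by its spokes, counter-clockwise seen from above and about half a turn, until its square-ended spoke stands in front of the pointer on that turntable's own post. Leave the wheel of the empty turntable as it is.

Things in the scene. Friction and masses are not known exactly. Their poses are not given: they have to be found in the camera images.
- loaded_hub (a point): Centre of the star wheel that carries the aluminium piston (84 mm wide, top 108 mm above bench), on its upright axis, 75 mm above bench, at spoke mid-height. Dark hub 110 mm wide, 52-90 mm high. Five level steel spokes, 12 mm thick, 72 deg apart, reach 133 mm from the axis; four end in 22 mm balls, one in a square block. Below them only a foot, 170 mm wide, under 20 mm high beyond 50 mm from the axis.
- loaded_end (a point): Middle of the square end (28 mm along the spoke, 32 wide, 24 high) of the piston's wheel, 125 mm from its axis, 75 mm above bench; turns with the wheel. Starts 165-206 deg clockwise of the pointer. The wheel needs about 3 N at 90 mm radius, has no ratchet or spring and stays where left. End stops: 206 deg clockwise of the pointer and 22 deg past it.
- loaded_mark (a point): Where the square end must come, fixed: 125 mm from the piston wheel's axis, 75 mm above bench, in line with the small brass pointer, whose tip is 138 mm from the axis, 92 mm above bench. Its dark post, 18 mm thick, 98 mm high, stands 168 mm from the axis on the side away from the robot, within 30 deg, on a bar 14 mm high. The turntable is fixed to the bench.
- empty_end (a point): Middle of the square spoke end of the other turntable, alike but with no piston in its hub; 125 mm from that wheel's axis, 75 mm above bench. This wheel must not be turned. The two axes are at least 340 mm apart, one left and one right of straight ahead of the robot.

How it is judged (in metres and radians):
At the end, for the whole second after the job is handed in: The square end of the piston's wheel rests within 25 mm (about 11 degrees) of the place in front of its pointer, and the square end of the empty turntable's wheel is within 25 mm of where it started (horizontal distance between loaded_end and loaded_mark below 0.025 m and distance of empty_end from where it was at the start of the episode below 0.025 m); the robot touches nothing.
It fails at once if the wheel of the empty turntable is turned (its square end moves more than 25 mm) (distance of empty_end from where it was at the start of the episode above 0.025 m).
It also fails if it takes over 64 s, if anything falls off the work surface, if the arm or the gripper's body presses on something with over 40 N, if the wrist force passes 120 N, or if a joint passes its speed limit or range.

### The arm

A 7-joint arm with a two-finger parallel gripper is mounted at the origin on the work surface. World frame = base frame: x ahead of the robot, y to its left, z up, the work surface at z = 0. Lengths are in m, angles in degrees, forces in N, time in s.
With the tool pointing down it reaches from about 0.425 to 0.875 m from the base axis. Payload 4.7 kg.
Tool frame: the origin (TCP) lies between the finger pads; the fingertips stand 8 mm ahead of it and the grasp point (between the pads) lies 11 mm behind it; x points along the fingers, y is the direction in which the jaws open and shut, and the axes are right-handed (so a half turn about x gives the same grasp; the last joint's range is limited). The gripper opens to 85 mm and grips with 20 to 120 N. Pads are 22 mm wide; open, the fingers measure 114 mm over their backs; the gripper's body (76 mm by 85 mm) begins 54 mm behind the grasp point. The pads swing forward as they close: fully open they stand 13 mm farther back than shut.
Start: joints at [-67.202, 18.392, -4.016, 83.108, 1.295, 78.541, -3.26], TCP at [0.243, 0.603, 0.239] pointing down, gripper open.
Joint ranges: [-163.93, 163.93], [-17.29, 119.83], [-79.2, 71.16], [3.27, 140.29], [-89.18, 269.18], [5.43, 117.66], [-154.24, 154.24]. Speed limits (degrees/s): [147.25, 147.25, 180, 180, 180, 180, 180].

### API

Orientations are given as a 3x3 rotation matrix whose columns are the frame's x, y, z axes.
In Python, from workcell import manip, camera, models gives the robot as it stands.
- The arm moves only by the tool servo_tool, never from a script. Its argument "series" is a list of rows, each a list of 3 entries, a list of its own where there are three numbers: the shift along the tool's x, y, z in m, then the turn, a rotation vector about the tool's x, y, z in rad, then the finger opening in m, from 0 to 0.0854. A call has 1 to 5 rows; each row is the pose to reach, as a shift and turn from the pose commanded when the call began, along the tool's axes at that moment; what a row does not reach only later rows make up. A row lasts 1/10 s, in which the tool goes at most 50 mm and 8.59 degrees, less where a joint would pass 70% of its speed; a pose out of reach is approached as far as the arm can. A call with a gripper value outside its range is refused whole. The fingers move at their own pace and stop on an object; "force" is the grip in N (left out, the last holds). Time passes only in rows, so rows that repeat a pose let the fingers close. It gives the time, the measured TCP pose, the force and the opening at its end, in the units of the state.
- manip.state(): the state, without advancing time (a new reading comes with each control period).
- camera(name): name is "side" or "top"; returns a dict with "pixels" (420x560x3 uint8, red, green, blue), "vfov" (degrees; the focal length in pixels is half the picture's height over the tangent of half this angle, whatever the lens; pixels are square), "cx", "cy" (the principal point, pixels), "origin" and "attitude" of the camera in the world. Camera axes: x right, y down, z forward; pixel columns grow to the right and rows downward; lengths in m; the calibration is good to about 2 mm. A picture is of the moment at which its call begins. There is no depth.
- manip.hand_in(): hands the job in, once; it reports no verdict.
Trained networks look in the newest picture that a camera, given by its name, has taken for a name from the list of things; names that differ only in an ending like _2 or _b are one class to them, and where a whole thing is asked for, a point or a joint stands for the part that bears it (a point fixed in the world has none). Each returns a list of dicts, best first, with "score" (0 to 1); they miss things now and then, are a little off and sometimes report something else, mostly with a low value. They report only what shows in the picture. A call takes as long as a camera call.
- models.masks_of(thing, camera): "region" (420x560 bool, what is visible of it) and "extent" ([left, top, right, bottom] in pixels, round what is visible of it).
The state is a dict: "t": time; "joint_positions": joint angles; "joint_vel": joint speeds; "tau": joint torques, N m; "eef_pos": TCP position; "eef_rot": TCP orientation; "wrist_force": force on the tool from outside, world axes, zero at the start; "ft_torque": the same for the moment, N m; "opening": finger opening in m.
Only numpy, scipy, OpenCV 4.12 (cv2) and the standard library are available. Lean on these libraries where they do the work, as an engineer would, in place of code of your own. Each camera call takes 0.05 s, during which the arm holds its last target. There are 200 camera calls.

## Working session

There is one attempt and no reset: what is moved stays moved. The work goes in short steps, Python scripts to look and compute and a tool call to move; the robot and the scene stay as the last step left them, time stands still between calls to the robot, and variables do not carry over. Pictures are saved under pics/ and viewed, about 8 in all and at most 12, crops included, and the job is handed in when it is done.

Besides the shell and the picture viewer there is one more tool, called after "Emit:" as a command line: name --argument value ..., lists and objects as JSON in quotes. servo_tool: Moves the arm, as the interface text tells. Its arguments: {"type":"object","properties":{"series":{"type":"array"},"force":{"type":"number"}},"required":["series"]}

```bash
mkdir -p pics; cat > h.py <<'E'
import numpy as np, cv2
from workcell import manip, camera, models
def shot(n,f=None):
    c=camera(n)
    if f: cv2.imwrite(f'pics/{f}.png',c['pixels'][:,:,::-1])
    return c
def ray(c,u,v):
    f=c['pixels'].shape[0]/2/np.tan(np.radians(c['vfov'])/2)
    d=np.array(c['attitude'])@np.array([(u-c['cx'])/f,(v-c['cy'])/f,1]); return np.array(c['origin']),d
def onz(c,u,v,z):
    o,d=ray(c,u,v); return o+d*(z-o[2])/d[2]
def proj(c,p):
    f=c['pixels'].shape[0]/2/np.tan(np.radians(c['vfov'])/2)
    q=np.array(c['attitude']).T@(np.array(p)-c['origin']); return q[0]/q[2]*f+c['cx'],q[1]/q[2]*f+c['cy']
E
python3 - <<'E'
from h import *
for n in ('top','side'):
    c=shot(n,n+'1'); print(n,c['origin'],np.round(c['attitude'],3).tolist(),c['vfov'])
    for t in ('loaded_hub','loaded_end','empty_end'):
        for m in models.masks_of(t,n)[:3]:
            v,u=np.nonzero(m['region']); print(t,round(m['score'],2),m['extent'],u.mean().round(1),v.mean().round(1),len(u),onz(c,u.mean(),v.mean(),.08).round(3))
s=manip.state();print(s['eef_rot'],s['eef_pos'],s['t'])
E
```

```text
top [0.41750967 0.04540863 1.06171682] [[-0.022, -0.991, 0.131], [-0.999, 0.019, -0.028], [0.025, -0.131, -0.991]] 50.70436087981618
loaded_hub 0.98 [149.2, 145.4, 263.6, 254.8] 203.4 202.7 3001 [0.567 0.196 0.08 ]
loaded_end 0.88 [147.3, 142.6, 260.8, 254.4] 204.0 203.4 3279 [0.565 0.194 0.08 ]
side [0.10386951 0.47559132 0.58974292] [[-0.708, -0.422, 0.566], [-0.706, 0.428, -0.565], [-0.004, -0.8, -0.601]] 52.44069087343064
loaded_hub 0.62 [126.4, 214.9, 283.1, 330.3] 206.6 267.5 5059 [0.555 0.205 0.08 ]
loaded_end 0.75 [128.2, 215.6, 283.4, 332.8] 205.8 267.4 4873 [0.556 0.206 0.08 ]
empty_end 0.62 [303.5, 151.0, 428.3, 222.3] 362.4 185.8 2685 [ 0.515 -0.176  0.08 ]
[[-2.36687834e-05  3.74473199e-01  9.27237738e-01]
 [-2.04155919e-04  9.27237717e-01 -3.74473196e-01]
 [-9.99999979e-01 -1.98164397e-04  5.45043313e-05]] [0.24339641 0.60265359 0.23919214] 0.4
```

View pics/top1.png

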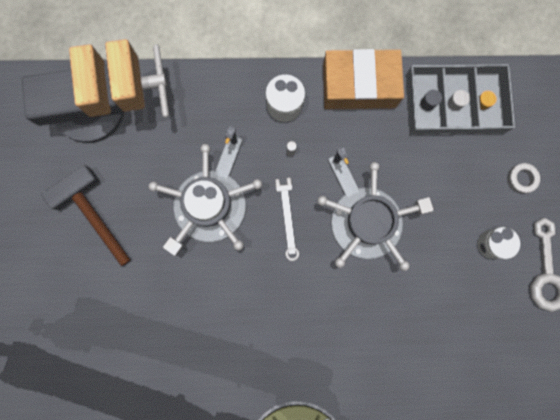

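View pics/side1.png

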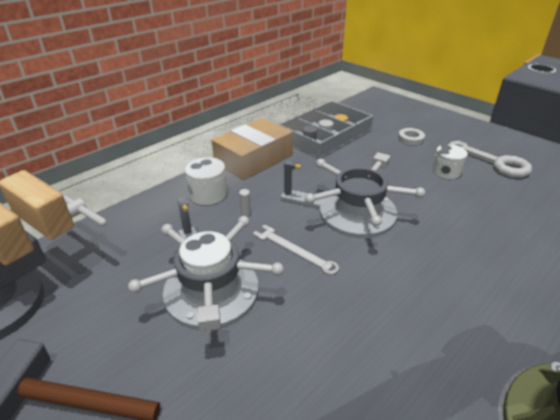

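The top view shows the piston wheel on the left: hub about (206,203), square end (173,247), pointer post (232,135). The empty wheel is on the right, with its square end at (425,205). The side view agrees. The network's loaded_hub matches the left wheel.

```bash
cat > m.py <<'E'
from h import *
from scipy.optimize import least_squares
def fit(c,balls,sq):
    P=np.array([onz(c,*p,.075)[:2] for p in balls+[sq]])
    r=np.array([.122]*len(balls)+[.125])
    h=least_squares(lambda h:np.hypot(*(P-h).T)-r,[.56,.2]).x
    return h,P
E
python3 - <<'E'
from m import *
c=shot('top')
h,P=fit(c,[(205,149),(153,187),(258,184),(239,245)],(173,247))
print(h,(np.hypot(*(P-h).T)*1e3).round(),np.degrees(np.arctan2(*(P-h).T[::-1])).round(1))
for u,v in [(226,140),(228,141)]:
    q=onz(c,u,v,.092)[:2]-h; print('tip',np.hypot(*q),np.degrees(np.arctan2(q[1],q[0])))
q=onz(c,232,132,.098)[:2]-h; print('post',np.hypot(*q),np.degrees(np.arctan2(q[1],q[0])))
cv2.imwrite('pics/z.png',cv2.resize(c['pixels'][110:270,130:280,::-1],None,fx=3.7,fy=3.7,interpolation=cv2.INTER_CUBIC))
E
```

```text
[0.57031409 0.19020461] [121. 124. 123. 123. 124.] [   1.2   73.5  -72.1 -143.7  144. ]
tip 0.14415169122672727 -18.991939268182623
tip 0.14344029283725793 -20.989184460779178
post 0.16451044267741638 -21.7705082375468
```

View pics/z.png

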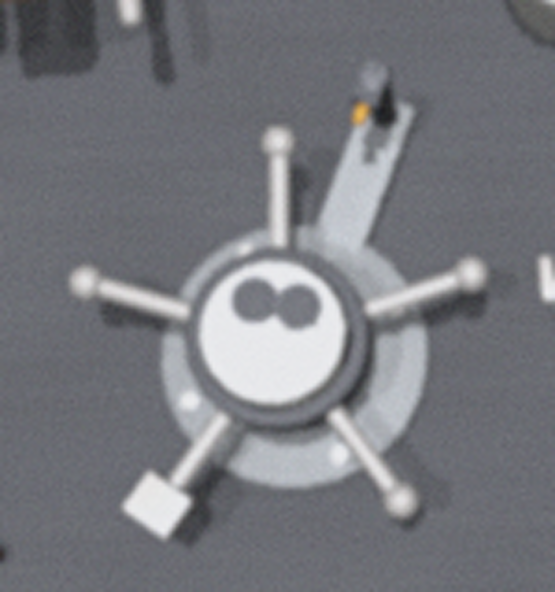

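Hub is at (0.570,0.190). The square end is at 144° and the pointer at about −21°, so the wheel needs about 195° counter-clockwise. I'll push the left ball spoke (73.5°) from its clockwise side with closed fingers. First I move to a point above (0.624,0.262).

Emit:
servo_tool --series '[[[0,-0.015,0.042],[0,0,0],0],[[0,-0.03,0.085],[0,0,0],0],[[0,-0.046,0.127],[0,0,0],0],[[0,-0.061,0.17],[0,0,0],0],[[0,-0.076,0.212],[0,0,0],0]]'

```text
t: 0.95
eef_pos: [0.4129, 0.4515, 0.2397]
eef_rot: [[0.001, 0.374, 0.927], [0.001, 0.927, -0.374], [-1.0, 0.001, 0.0]]
wrist_force: [0.3, 0.2, 0.2]
opening: 0.0122
```

Emit:
servo_tool --series '[[[0,-0.015,0.042],[0,0,0],0],[[0,-0.03,0.085],[0,0,0],0],[[0,-0.046,0.127],[0,0,0],0],[[0,-0.061,0.17],[0,0,0],0],[[0,-0.076,0.212],[0,0,0],0]]'

```text
t: 1.45
eef_pos: [0.581, 0.3016, 0.2397]
eef_rot: [[0.001, 0.374, 0.927], [0.0, 0.927, -0.374], [-1.0, 0.001, 0.0]]
wrist_force: [0.5, 1.0, -0.3]
opening: -0.0002
```

Emit:
servo_tool --series '[[[0,-0.011,0.03],[0,0,0],0],[[0,-0.021,0.057],[0,0,0],0],[[0,-0.021,0.057],[0,0,0],0],[[0,-0.021,0.057],[0,0,0],0],[[0,-0.021,0.057],[0,0,0],0]]'

```text
t: 1.95
eef_pos: [0.6238, 0.2637, 0.2393]
eef_rot: [[-0.001, 0.373, 0.928], [0.001, 0.928, -0.373], [-1.0, 0.001, -0.001]]
wrist_force: [-1.0, -0.1, 0.5]
opening: 0.0003
```

Emit:
servo_tool --series '[[[0.04,-0.005,0.01],[0,0,0],0],[[0.085,-0.005,0.01],[0,0,0],0],[[0.13,-0.005,0.01],[0,0,0],0],[[0.165,-0.005,0.01],[0,0,0],0],[[0.183,-0.005,0.01],[0,0,0],0]]'

```text
t: 2.45
eef_pos: [0.629, 0.2554, 0.0526]
eef_rot: [[-0.004, 0.372, 0.928], [-0.001, 0.928, -0.372], [-1.0, -0.002, -0.004]]
wrist_force: [7.9, 5.7, 12.9]
opening: 0.0002
```

```bash
python3 - <<'E'
from h import *
s=manip.state();p=s['eef_pos'];R=np.array(s['eef_rot']);print(p,s['wrist_force'])
c=shot('side','side2')
h=np.array([.570,.190])
# waypoints every 9 deg at r=.09 from 47 deg, shift in tool axes from the start pose
for a in range(47,270,9):
    q=h+.09*np.array([np.cos(np.radians(a)),np.sin(np.radians(a))])
    print(a,q.round(3),(R.T@np.array([*q,p[2]]) - R.T@np.array(p)).round(3))
E
```

```text
[0.62904745 0.2554323  0.05263815] [ 7.87624211  5.74455556 12.90871307]
47 [0.631 0.256] [-0.     0.001  0.002]
56 [0.62  0.265] [ 0.     0.005 -0.012]
65 [0.608 0.272] [ 0.     0.007 -0.026]
74 [0.595 0.277] [ 0.     0.007 -0.04 ]
83 [0.581 0.279] [ 0.     0.004 -0.054]
92 [0.567 0.28 ] [ 0.    -0.    -0.067]
101 [0.553 0.278] [ 0.    -0.007 -0.079]
110 [0.539 0.275] [ 0.    -0.016 -0.091]
119 [0.526 0.269] [ 0.    -0.026 -0.1  ]
128 [0.515 0.261] [ 0.001 -0.037 -0.108]
137 [0.504 0.251] [ 0.001 -0.05  -0.114]
146 [0.495 0.24 ] [ 0.001 -0.064 -0.118]
155 [0.488 0.228] [ 0.001 -0.078 -0.12 ]
164 [0.483 0.215] [ 0.001 -0.092 -0.12 ]
173 [0.481 0.201] [ 0.001 -0.106 -0.118]
182 [0.48  0.187] [ 0.001 -0.119 -0.113]
191 [0.482 0.173] [ 0.001 -0.131 -0.106]
200 [0.485 0.159] [ 0.001 -0.143 -0.098]
209 [0.491 0.146] [ 0.001 -0.152 -0.087]
218 [0.499 0.135] [ 0.001 -0.16  -0.076]
227 [0.509 0.124] [ 0.001 -0.167 -0.063]
236 [0.52  0.115] [ 0.001 -0.171 -0.049]
245 [0.532 0.108] [ 0.001 -0.173 -0.036]
254 [0.545 0.103] [ 0.    -0.172 -0.021]
263 [0.559 0.101] [ 0.    -0.17  -0.007]
```

View pics/side2.png

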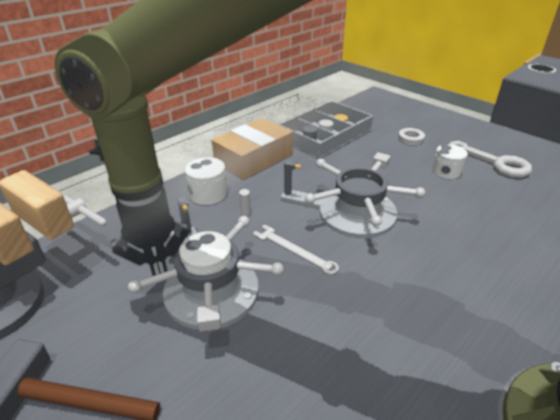

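The fingers are down between the top and left ball spokes, in front of the gripper body. The force reading may come from the stop. I'll lift a few millimetres and settle before pushing.

Emit:
servo_tool --series '[[[-0.004,0,0],[0,0,0],0],[[-0.006,0,0],[0,0,0],0],[[-0.006,0,0],[0,0,0],0]]'

```text
t: 2.8
eef_pos: [0.6327, 0.2547, 0.0642]
eef_rot: [[0.002, 0.374, 0.928], [0.001, 0.928, -0.374], [-1.0, 0.002, 0.002]]
wrist_force: [1.2, 0.2, -0.6]
opening: 0.0003
```

Emit:
servo_tool --series '[[[0,0.005,-0.015],[0,0,0],0],[[0,0.007,-0.029],[0,0,0],0],[[0,0.007,-0.043],[0,0,0],0],[[0,0.004,-0.057],[0,0,0],0],[[0,0,-0.07],[0,0,0],0]]'

```text
t: 3.3
eef_pos: [0.5675, 0.2801, 0.0632]
eef_rot: [[0.004, 0.374, 0.927], [0.0, 0.927, -0.374], [-1.0, 0.002, 0.003]]
wrist_force: [5.0, -1.7, 0.1]
opening: -0.0001
```

Emit:
servo_tool --series '[[[0,-0.007,-0.012],[0,0,0],0],[[0,-0.016,-0.024],[0,0,0],0],[[0,-0.026,-0.033],[0,0,0],0],[[0,-0.037,-0.041],[0,0,0],0],[[0,-0.05,-0.047],[0,0,0],0]]'

```text
t: 3.8
eef_pos: [0.5049, 0.2538, 0.0636]
eef_rot: [[0.004, 0.372, 0.928], [0.004, 0.928, -0.372], [-1.0, 0.005, 0.003]]
wrist_force: [4.6, 2.4, 0.8]
opening: -0.0001
```

```bash
python3 - <<'E'
from h import *
c=shot('top','top3'); s=manip.state();print(s['eef_pos'],s['wrist_force'],s['t'])
E
```

```text
[0.50279185 0.25142463 0.06312067] [-1.1799122  -0.3996625  -0.10151272] 3.85
```

View pics/top3.png

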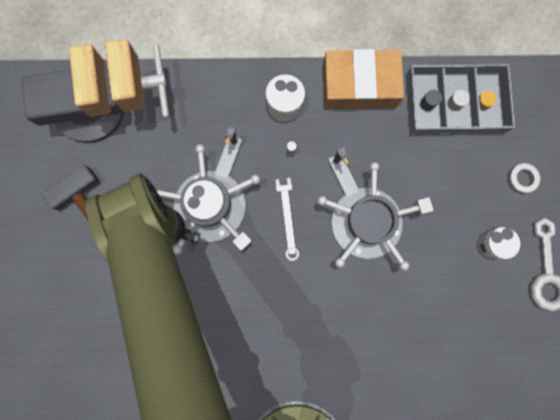

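The wheel is turning as planned. The square end is now at (241,241), about 72° on, and the empty wheel hasn't moved. I'll continue along the arc.

Emit:
servo_tool --series '[[[0,-0.014,-0.004],[0,0,0],0],[[0,-0.028,-0.006],[0,0,0],0],[[0,-0.042,-0.006],[0,0,0],0],[[0,-0.056,-0.004],[0,0,0],0],[[0,-0.069,0.001],[0,0,0],0]]'

```text
t: 4.35
eef_pos: [0.4792, 0.1885, 0.0627]
eef_rot: [[0.001, 0.372, 0.928], [0.002, 0.928, -0.372], [-1.0, 0.002, -0.0]]
wrist_force: [1.7, 5.2, 0.7]
opening: -0.0001
```

Emit:
servo_tool --series '[[[0,-0.012,0.007],[0,0,0],0],[[0,-0.024,0.015],[0,0,0],0],[[0,-0.033,0.026],[0,0,0],0],[[0,-0.041,0.037],[0,0,0],0],[[0,-0.048,0.05],[0,0,0],0]]'

```text
t: 4.85
eef_pos: [0.5073, 0.1227, 0.0616]
eef_rot: [[-0.003, 0.375, 0.927], [-0.0, 0.927, -0.375], [-1.0, -0.002, -0.003]]
wrist_force: [-0.5, 4.4, -1.0]
opening: 0.0001
```

Emit:
servo_tool --series '[[[0,-0.003,0.01],[0,0,0],0],[[0,-0.005,0.018],[0,0,0],0],[[0,-0.006,0.024],[0,0,0],0],[[0,-0.006,0.027],[0,0,0],0],[[0,-0.006,0.027],[0,0,0],0]]'

```text
t: 5.35
eef_pos: [0.5312, 0.1072, 0.062]
eef_rot: [[-0.0, 0.375, 0.927], [-0.001, 0.927, -0.375], [-1.0, -0.001, 0.0]]
wrist_force: [-0.2, -0.1, -0.1]
opening: 0.0001
```

```bash
python3 - <<'E'
from h import *
c=shot('top'); s=manip.state();print(s['eef_pos'],s['wrist_force'],s['t'])
cv2.imwrite('pics/z4.png',cv2.resize(c['pixels'][110:290,120:300,::-1],None,fx=3.3,fy=3.3,interpolation=cv2.INTER_CUBIC))
E
```

```text
[0.53122386 0.10728458 0.06214198] [-0.85060605  0.94719476 -0.69747074] 5.4
```

View pics/z4.png

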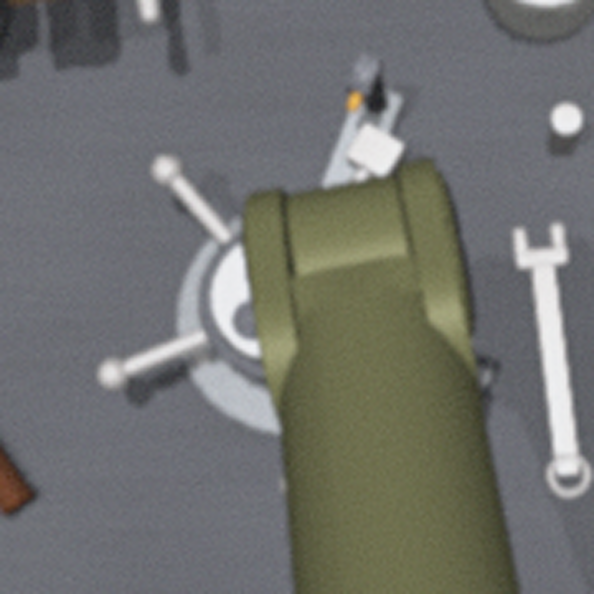

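The square end is at about (234,155), just short of the pointer. I'll measure it.

```bash
python3 - <<'E'
from m import *
c=shot('top'); h=np.array([.5703,.1902])
for p in [(233.9,155.2),(170,160.9),(153.9,223.3)]:
    q=onz(c,*p,.075)[:2]-h; print(np.hypot(*q).round(3),np.degrees(np.arctan2(q[1],q[0])).round(1))
s,d=[proj(c,[*(h+r*np.array([np.cos(np.radians(-21)),np.sin(np.radians(-21))])),z]) for r,z in((.138,.092),(.168,.098))]
print((np.array([s,d])-[120,110])*3.3)
q=onz(c,120+368/3.3,110+66/3.3,.098)[:2]-h; print('post',np.hypot(*q),np.degrees(np.arctan2(q[1],q[0])))
q=onz(c,120+354/3.3,110+102/3.3,.092)[:2]-h; print('tip',np.hypot(*q),np.degrees(np.arctan2(q[1],q[0])))
E
```

```text
0.123 -30.8
0.125 40.8
0.125 112.1
[[353.61600063 109.62152258]
 [368.36815528  66.84189651]]
post 0.1684676487527283 -20.849738701712027
tip 0.14309701181095744 -20.343186402850076
```

Emit:
servo_tool --series '[[[0,0,0.005],[0,0,0],0],[[0,0.001,0.01],[0,0,0],0],[[0,0.001,0.014],[0,0,0],0],[[0,0.001,0.017],[0,0,0],0],[[0,0.001,0.017],[0,0,0],0]]'

```text
t: 5.95
eef_pos: [0.548, 0.1026, 0.0625]
eef_rot: [[0.001, 0.375, 0.927], [0.0, 0.927, -0.375], [-1.0, 0.001, 0.001]]
wrist_force: [-2.2, 1.5, -0.1]
opening: 0.0
```

```bash
python3 - <<'E'
from h import *
c=shot('top'); s=manip.state();print(s['eef_pos'],s['wrist_force'],s['t'])
cv2.imwrite('pics/z5.png',cv2.resize(c['pixels'][110:290,120:300,::-1],None,fx=3.3,fy=3.3,interpolation=cv2.INTER_CUBIC))
E
```

```text
[0.547983   0.10246495 0.06251842] [-1.29951719  0.87720421 -0.35235527] 6.0
```

View pics/z5.png

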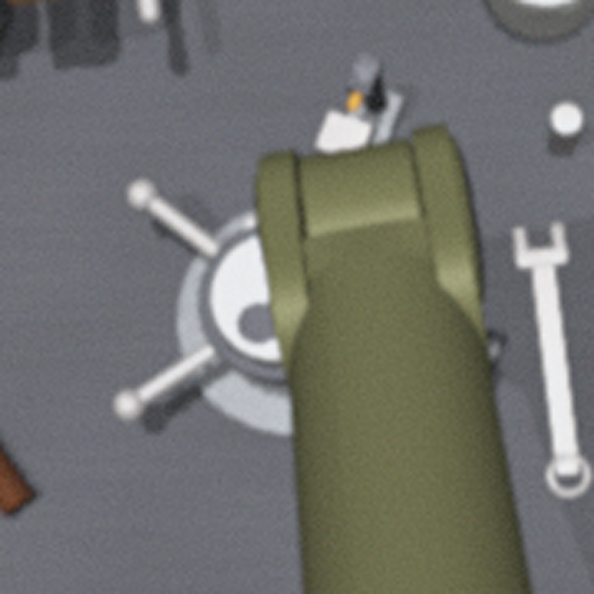

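The square end now stands in front of the pointer, around (343,133) in the crop. I'll back off the spoke, lift and clear the view.

Emit:
servo_tool --series '[[[0,0,-0.006],[0,0,0],0],[[0,0,-0.012],[0,0,0],0],[[-0.02,0,-0.012],[0,0,0],0],[[-0.06,0,-0.012],[0,0,0],0],[[-0.1,0,-0.012],[0,0,0],0]]'

```text
t: 6.5
eef_pos: [0.5353, 0.1068, 0.1631]
eef_rot: [[-0.001, 0.374, 0.927], [-0.001, 0.927, -0.374], [-1.0, -0.001, -0.0]]
wrist_force: [0.7, -0.4, 0.1]
opening: -0.0001
```

Emit:
servo_tool --series '[[[-0.04,0,0],[0,0,0],0],[[-0.08,0.02,-0.02],[0,0,0],0],[[-0.08,0.06,-0.02],[0,0,0],0],[[-0.08,0.1,-0.02],[0,0,0],0],[[-0.08,0.14,-0.02],[0,0,0],0]]'

```text
t: 7.0
eef_pos: [0.5704, 0.2457, 0.2436]
eef_rot: [[0.002, 0.375, 0.927], [0.001, 0.927, -0.375], [-1.0, 0.002, 0.002]]
wrist_force: [0.8, 0.1, 0.1]
opening: 0.0001
```

Emit:
servo_tool --series '[[[0,0.045,0],[0,0,0],0],[[0,0.09,0],[0,0,0],0],[[0,0.13,0],[0,0,0],0],[[0,0.15,0],[0,0,0],0],[[0,0.15,0],[0,0,0],0]]'

```text
t: 7.5
eef_pos: [0.6252, 0.3876, 0.2409]
eef_rot: [[-0.001, 0.37, 0.929], [0.001, 0.929, -0.37], [-1.0, 0.001, -0.001]]
wrist_force: [-0.1, 0.8, -0.5]
opening: -0.0
```

```bash
python3 - <<'E'
from h import *
c=shot('top','top6'); s=manip.state();print(s['eef_pos'],s['wrist_force'],s['t'])
E
```

```text
[0.62555405 0.38480174 0.2413955 ] [-0.08707782 -0.26772139 -0.62707578] 7.55
```

View pics/top6.png

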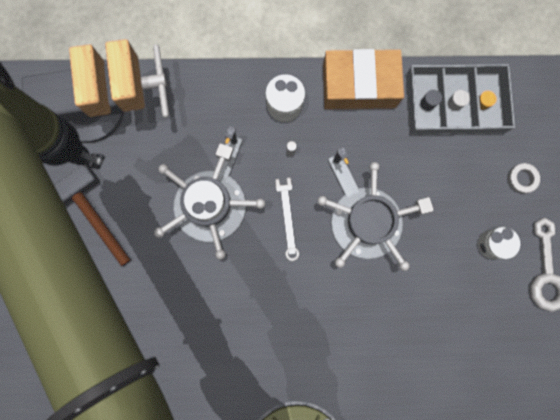

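The view is clear. The square end is at (224,151), the balls at (162,170), (159,233), (220,255) and (260,204), and the empty wheel's square end is still at (425,205).

```bash
python3 - <<'E'
from m import *
c=shot('top')
h,P=fit(c,[(162,170),(159,233),(220,255),(260,204)],(224,151))
a=np.degrees(np.arctan2(*(P-h).T[::-1])); print(h,(np.hypot(*(P-h).T)*1e3).round(),a.round(1))
w=(a-[40.8+11,112.1+11,-164+0,-92,-20]);off=np.mean((a-np.array([72,144,216,288,0])+180)%360-180); print('wheel angle',off,'err deg',off+21,'mm',125e-3*np.radians(off+21)*1e3)
E
```

```text
[0.56846643 0.192188  ] [123. 122. 123. 123. 125.] [  52.1  123.3 -164.6  -92.9  -19.9]
wheel angle -20.39508431138871 err deg 0.604915688611289 mm 1.3197213079044698
```

```bash
python3 -c "
from workcell import manip
print(manip.state()['wrist_force']); print(manip.hand_in())"
```

```text
[ 0.23688283 -0.22234868 -1.0200029 ]
the job is handed in; nothing more can be done
None
```

I turned the piston wheel about 195° counter-clockwise with the closed fingers, pushing one of its ball spokes, then backed off, lifted clear and handed the job in.

- **Piston wheel:** the last top-camera check, fitted over all five spokes, put the square end about 0.6° (roughly 1–2 mm) from the pointer line. The limit is 25 mm.
- **Empty wheel:** I checked this one by eye only. Its square end showed at the same pixel, about (425,205), before and after.
- **Forces and contact:** wrist force readings while pushing stayed around 5 N. The highest reading was about 16 N, at the stop after the fast descent; it was gone after a small lift. At hand-in the arm stood clear with about 1 N reading.
- **Time:** the job took about 8 s of the 64 s allowed.

No check failed. Two readings differed slightly:
- The hub centre from the two fits differed by about 3 mm.
- The pointer tip measured 143–144 mm from the axis instead of the stated 138 mm. Its direction agreed with the post to about 2°.

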